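# Shut the cork bin in the cold store

### The arm

A 6-joint arm with a two-finger parallel gripper is mounted at the origin on the work surface. World frame = base frame: x ahead of the robot, y to its left, z up, the work surface at z = 0. Lengths are in mm, angles in rad, forces in N, time in s.
With the tool pointing down it reaches from about 350 to 975 mm from the base axis. Payload 7.1 kg.
Tool frame: the origin (TCP) lies at the very end of the fingers, on their centre line; the grasp point (between the pads) lies 19 mm behind it; z points along the fingers, y is the line along which they close (so a half turn about z gives the same grasp; the last joint's range is limited). The gripper opens to 88 mm and grips with 3 to 60 N. Pads are 20 mm wide; open, the fingers measure 115 mm over their backs; the gripper's body (75 mm by 178 mm) begins 61 mm behind the grasp point.
Start: joints at [-1.205, 0.423, 1.63, -0, 1.089, -0.019], TCP at [234.625, -579.272, 222.675] pointing down, gripper open.
Joint ranges: [-3, 3], [-0.9, 2.11], [0.09, 2.58], [-1.31, 4.45], [0.11, 2.69], [-2.54, 2.54]. Speed limits (rad/s): [2.39, 2.39, 3.01, 3.14, 3.14, 3.14].

### API

Orientations are given as a unit quaternion [w, x, y, z].
In Python, from cell import robot, eyes, ticket gives the robot as it stands.
- The arm moves only by the tool send_rows, never from a script. Its argument "targets" is one flat list of numbers, 7 for each row, row after row: the finger opening in mm, from 0 to 87.8, then the shift along the world's x, y, z in units of 25 mm (1.0 is 25 mm), then the turn, a rotation vector about the world's x, y, z in rad. A call has 1 to 8 rows; each row shifts and turns the commanded pose from where the row before left it; what a row does not reach is not made up. A row lasts 1/8 s, in which the tool goes at most 62.5 mm and 10.7 degrees, less where a joint would pass 70% of its speed; a pose out of reach is approached as far as the arm can. A call is refused whole if a number of a shift passes 1 or a number of a turn 0.188, either way. A call with a gripper value outside its range is refused whole. The fingers move at their own pace and stop on an object; "force" is the grip in N (left out, the last holds). Time passes only in rows, so rows that do not move let the fingers close. It gives the time, the measured TCP pose, the force, the opening and the grip force at its end, in the units of the state.
- robot.observe(): the state, without advancing time (a new reading comes with each control period).
- eyes.capture(name): name is "scene" or "top" or "wrist"; returns a dict with "frame" (400x640x3 uint8, blue, green, red), "fx", "fy", "cx", "cy" (pixels), "distortion" ([k1, k2, p1, p2, k3] as OpenCV has them; the pictures are not rectified), "world_to_cam" (4x4, takes a point from world to camera coordinates). Camera axes: x right, y up, looking along -z (the intrinsics and any distortion apply to the point x, -y, -z); pixel columns grow to the right and rows downward; lengths in mm; the calibration is good to about 2 mm. A picture is of the moment at which its call begins. There is no depth.
- ticket.sign_off(): hands the job in; it is judged then, once.
The state is a dict: "time": time; "joint_positions": joint angles; "joint_vel": joint speeds; "joint_efforts": joint torques, N m; "tool_pos": TCP position; "eef_rot": TCP orientation; "wrist_force": force on the tool from outside, world axes, zero at the start; "ft_torque": the same for the moment, N m; "gripper_width": opening from 0.0 (shut) to 1.0 (fully open); "grasp_force": force on a finger pad.
Only numpy, scipy, OpenCV 4.12 (cv2) and the standard library are available. Lean on these libraries where they do the work, as an engineer would, in place of code of your own. Each camera call takes 0.05 s, during which the arm holds its last target. There are 200 camera calls.

### The job

Two flat grey bins stand open on the steel bench, one filled with corks, the other with metal crown caps. Shut the bin of corks: its sliding cover has no handle, so press down on top of the cover and drag it back towards the bin's front (the robot's side) until the bin is fully shut. Leave the cover of the crown-cap bin as it stands, and let go when done.

Things in the scene. Friction and masses are not known exactly. Their poses are not given: they have to be found in the camera images.
- cork_cover_front (a point): Middle of the front edge, on the top face, of the cork bin's cover: a smooth white plate 190 long, 142 wide, 6 mm thick, level, its top 77 mm above the bench. x points level from this edge along the cover to the bin's rear (opening direction, away from the robot), z up. Bare cover from this edge to the deck: 181 mm minus the opening (71 to 141 mm at the start). It cannot lift, only slide along x.
- cork_cover (a joint): How far the cork bin's cover stands open, in m: 0 is shut (front edge against the front wall, where a stop ends its travel), 0.11 fully open. It stays where it is left. It takes about 2 N to slide, by the friction of something pressed on its top with 5 N or more.
- cork_bin: Grey plastic bin of brown corks, fixed to the bench, 320 (x) by 160 by 84 mm high; origin at the centre of its underside, x to the rear, z up. Side lips stand 7 mm above the cover and leave 128 mm of its width bare. A fixed deck, 7 mm above the cover, hides its rear end: it begins at x = 30 mm. The front wall, 8 mm thick, is 1 mm lower than the cover's top.
- cap_cover_front (a point): The same point, with the same axes, on the cover of the other bin, which is alike in every way but is filled with silvery crown caps (32 mm discs). This cover is to be left as it is.

How it is judged:
By the outcome, as a careful person would: the job done as asked, in the order asked, and still so for the second after the job is handed in, with the robot touching nothing.
It also fails if it takes over 32 s, if anything falls off the work surface, if the arm or the gripper's body presses on something with over 40 N, if the wrist force passes 120 N, or if a joint passes its speed limit or range.

## Working session

There is one attempt and no reset: what is moved stays moved. The work goes in short steps, Python scripts to look and compute and a tool call to move; the robot and the scene stay as the last step left them, time stands still between calls to the robot, and variables do not carry over. Pictures are saved under pics/ and viewed, at most 10 in all, crops included, and the job is handed in when it is done.

Besides the shell and the picture viewer there is one more tool, called after "Emit:" as a command line: name --argument value ..., lists and objects as JSON in quotes. send_rows: Moves the arm, as the interface text tells. Its arguments: {"type":"object","properties":{"targets":{"type":"array"},"force":{"type":"number"}},"required":["targets"]}

```bash
mkdir -p pics; python3 - <<'E'
from cell import robot, eyes
import cv2,pickle
for n in("top","scene"):
    d=eyes.capture(n); cv2.imwrite(f"pics/{n}0.png",d["frame"]); pickle.dump(d,open(n+".pkl","wb"))
s=robot.observe(); print(s["time"],s["tool_pos"],s["eef_rot"],s["gripper_width"])
E
```

```text
0.1 [ 234.44939794 -578.839282    221.99269446] [-6.63543227e-04  9.81552256e-01  1.91192877e-01 -1.11995579e-04] 1.0009484857917044
```

View pics/top0.png

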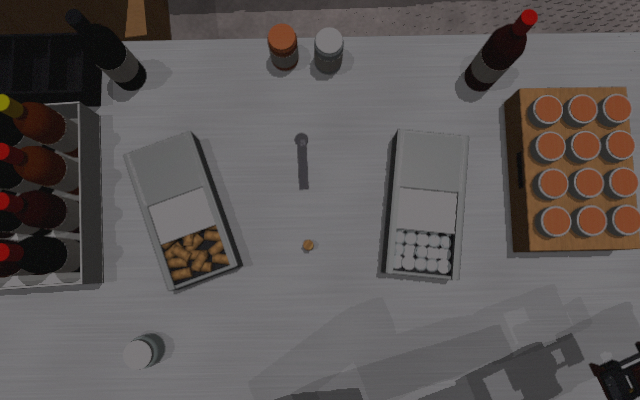

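View pics/scene0.png

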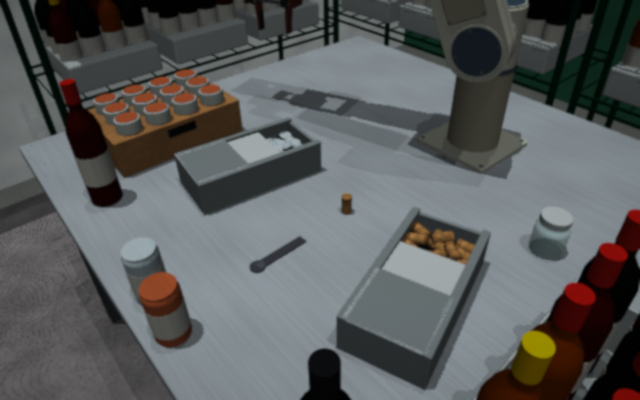

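The top view shows the cork bin at left: its front edge runs from about (175,288) to (240,265), the cover's front edge is near (163,240)-(216,226), and the deck begins near (150,208)-(203,189). The cap bin is at right. The scene view agrees with this. I'll enlarge the cork bin to get exact pixels.

```bash
python3 - <<'E'
import cv2
f=cv2.imread("pics/top0.png")[120:300,110:260]
f=cv2.convertScaleAbs(cv2.resize(f,None,fx=3.3333,fy=3.3333,interpolation=cv2.INTER_CUBIC),alpha=1.4)
cv2.imwrite("pics/crop0.png",f)
E
```

```text
(no output)
```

View pics/crop0.png

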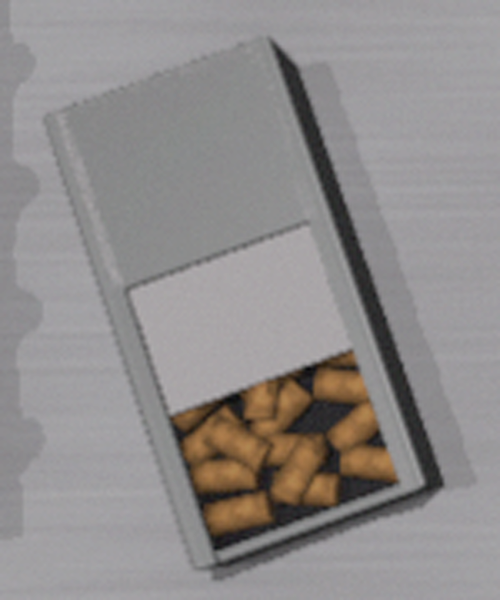

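The crop shows the cover's front corners at (171,413) and (353,349), the deck corners at (127,289) and (310,223), the bin's rear corners at (46,117) and (268,38), and the front wall's inner edge from (217,549) to (398,482).

```bash
cat > h.py <<'E'
import cv2,numpy as np
def px2w(d,p,z):
    K=np.array([[d["fx"],0,d["cx"]],[0,d["fy"],d["cy"]],[0,0,1]])
    u=cv2.undistortPoints(np.array([[p]],float),K,np.array(d["distortion"],float))[0,0]
    M=np.array(d["world_to_cam"]); R,t=M[:3,:3],M[:3,3]
    c=-R.T@t; r=R.T@np.array([u[0],-u[1],-1])
    return c+r*(z-c[2])/r[2]
E
python3 - <<'E'
import pickle,numpy as np
from h import *
d=pickle.load(open("top.pkl","rb"))
P={}
for n,c,z in [("coverL",(171,413),77),("coverR",(353,349),77),("deckL",(127,289),84),("deckR",(310,223),84),("rearL",(46,117),84),("rearR",(268,38),84),("wallL",(217,549),76),("wallR",(398,482),76)]:
    P[n]=px2w(d,(c[0]*.3+109.65,c[1]*.3+119.65),z)[:2]; print(n,P[n].round(1))
m=lambda a:(P[a+"L"]+P[a+"R"])/2
ax=m("rear")-m("wall"); print("len",np.linalg.norm(ax),"exp 312"); a=ax/np.linalg.norm(ax)
print("axis",a,np.arctan2(a[1],a[0]))
for n in("cover","deck","rear"):
    v=P[n+"R"]-P[n+"L"]; print(n,m(n),(m(n)-m("wall"))@a, np.linalg.norm(v), np.arctan2(v[0],-v[1]))
E
```

```text
coverL [470.7 312.2]
coverR [510.5 192.7]
deckL [552.3 340.2]
deckR [593.7 220. ]
rearL [668.6 396.5]
rearR [719.2 248.9]
wallL [381.8 281.2]
wallR [423.  163.3]
len 308.2778480432156 exp 312
axis [0.94544697 0.32577605] 0.33183244199493456
cover [490.63313726 252.4493952 ] 93.20323550354874 125.88540081682912 0.32175370262109226
deck [573.0104228  280.10896535] 180.0974156837409 127.20043864272242 0.33190178061665243
rear [693.90864871 322.70746666] 308.27784804321567 156.05283536844686 0.3304442181464241
```

Emit:
send_rows --targets '[0,0.35,1,0,0,0,0,0,0.35,1,0,0,0,0,0,0.35,1,0,0,0,0,0,0.35,1,0,0,0,0,0,0.35,1,0,0,0,0,0,0.35,1,0,0,0,0,0,0.35,1,0,0,0,0,0,0.35,1,0,0,0,0]' --force 20

```text
time: 1.1
tool_pos: [304.9, -378.0, 222.6]
eef_rot: [-0.0, 0.982, 0.191, -0.0]
wrist_force: [-0.4, 0.2, 0.3]
gripper_width: 0.13
grasp_force: 0.0
```

Emit:
send_rows --targets '[0,0.35,1,0,0,0,0,0,0.35,1,0,0,0,0,0,0.35,1,0,0,0,0,0,0.35,1,0,0,0,0,0,0.35,1,0,0,0,0,0,0.35,1,0,0,0,0,0,0.35,1,0,0,0,0,0,0.35,1,0,0,0,0]'

```text
time: 2.1
tool_pos: [374.7, -178.1, 222.6]
eef_rot: [-0.0, 0.982, 0.191, -0.0]
wrist_force: [0.6, 0.0, -0.1]
gripper_width: 0.01
grasp_force: 0.0
```

Emit:
send_rows --targets '[0,0.35,1,0,0,0,0,0,0.35,1,0,0,0,0,0,0.35,1,0,0,0,0,0,0.35,1,0,0,0,0,0,0.35,1,0,0,0,0,0,0.35,1,0,0,0,0,0,0.35,1,0,0,0,0,0,0.35,1,0,0,0,0]'

```text
time: 3.1
tool_pos: [444.5, 21.9, 222.6]
eef_rot: [-0.0, 0.982, 0.191, -0.0]
wrist_force: [0.6, -0.9, -0.8]
gripper_width: 0.006
grasp_force: 0.0
```

Emit:
send_rows --targets '[0,0.34,0.98,0,0,0,0,0,0.34,0.98,0,0,0,0,0,0.34,0.98,0,0,0,0,0,0.34,0.98,0,0,0,0,0,0.34,0.98,0,0,0,0,0,0.34,0.98,0,0,0,0,0,0.34,0.98,0,0,0,0,0,0.34,0.98,0,0,0,0]'

```text
time: 4.1
tool_pos: [512.5, 217.9, 222.6]
eef_rot: [0.0, 0.982, 0.191, -0.0]
wrist_force: [0.2, -0.6, 0.9]
gripper_width: 0.006
grasp_force: 0.0
```

Emit:
send_rows --targets '[0,0.34,0.98,0,0,0,0,0,0.34,0.98,0,0,0,0,0,0,0,-1,0,0,0,0,0,0,-1,0,0,0,0,0,0,-1,0,0,0,0,0,0,-1,0,0,0,0,0,0,-1,0,0,0,0,0,0,-0.3,0,0,0]'

```text
time: 5.1
tool_pos: [528.6, 265.7, 88.6]
eef_rot: [0.0, 0.982, 0.191, -0.001]
wrist_force: [1.0, -0.2, -0.1]
gripper_width: 0.008
grasp_force: 0.0
```

```bash
python3 - <<'E'
from cell import robot, eyes
import cv2
d=eyes.capture("top")
f=d["frame"][120:300,110:260]
cv2.imwrite("pics/crop1.png",cv2.convertScaleAbs(cv2.resize(f,None,fx=2.5,fy=2.5),alpha=1.4))
g=eyes.capture("scene")["frame"]; cv2.imwrite("pics/scene1.png",g)
s=robot.observe(); print(s["time"],s["tool_pos"],s["wrist_force"])
E
```

```text
5.2 [529.22451376 265.84416287  89.56065138] [ 0.41735281 -0.36129324 -0.02915935]
```

View pics/scene1.png

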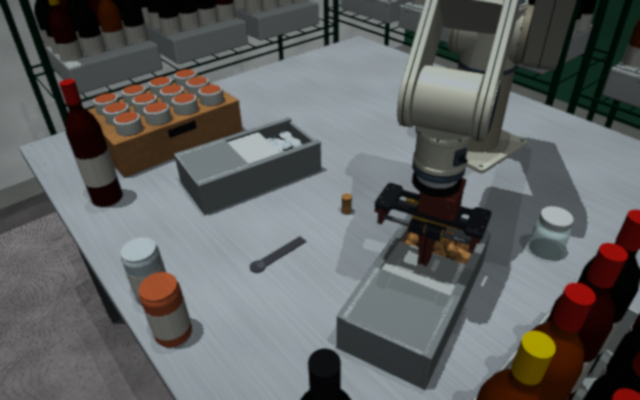

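The closed fingers are over the white cover, with the tip near pixel (425,260), in front of the deck and clear of the lips. Next I'll lower slowly to make contact.

Emit:
send_rows --targets '[0,0,0,-0.2,0,0,0,0,0,0,-0.2,0,0,0,0,0,0,-0.1,0,0,0,0,0,0,-0.04,0,0,0,0,0,0,0,0,0,0]'

```text
time: 5.82
tool_pos: [530.1, 265.9, 77.4]
eef_rot: [-0.0, 0.982, 0.191, 0.001]
wrist_force: [-1.7, -0.7, 4.5]
gripper_width: 0.006
grasp_force: 2.4
```

Emit:
send_rows --targets '[0,0,0,-0.06,0,0,0,0,0,0,0,0,0,0]'

```text
time: 6.08
tool_pos: [531.5, 266.4, 77.2]
eef_rot: [-0.0, 0.982, 0.191, 0.002]
wrist_force: [-0.0, -1.4, 13.1]
gripper_width: 0.007
grasp_force: 6.8
```

Emit:
send_rows --targets '[0,-0.1,-0.034,0,0,0,0,0,-0.2,-0.068,0,0,0,0,0,-0.2,-0.068,0,0,0,0,0,-0.2,-0.068,0,0,0,0]'

```text
time: 6.58
tool_pos: [514.7, 260.5, 77.3]
eef_rot: [-0.0, 0.982, 0.191, 0.003]
wrist_force: [2.6, -1.3, 11.6]
gripper_width: 0.003
grasp_force: 6.0
```

```bash
python3 - <<'E'
from cell import robot, eyes
import cv2
d=eyes.capture("scene")
f=d["frame"][180:400,320:520]
cv2.imwrite("pics/s2.png",cv2.convertScaleAbs(cv2.resize(f,None,fx=2.5,fy=2.5),alpha=1.2))
s=robot.observe(); print(s["time"],s["tool_pos"],s["wrist_force"])
E
```

```text
6.625 [513.94049127 260.26680277  77.24005217] [ 1.1279813  -2.3484409  14.58141627]
```

View pics/s2.png

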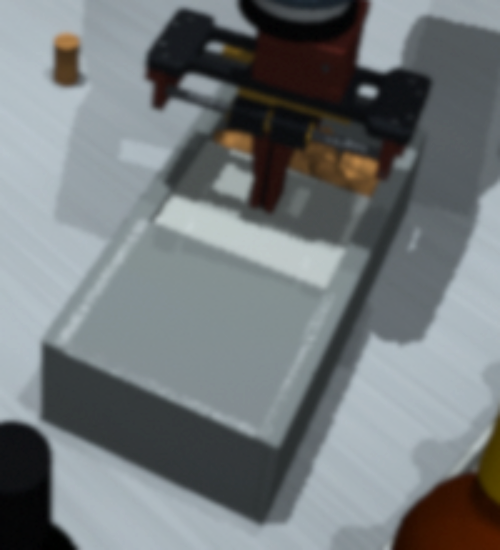

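The fingers are still on the cover, roughly halfway between the deck and its front edge, and the measured drag force fits the cover sliding. I'll keep dragging.

Emit:
send_rows --targets '[0,-0.25,-0.086,0,0,0,0,0,-0.3,-0.103,0,0,0,0,0,-0.3,-0.103,0,0,0,0,0,-0.3,-0.103,0,0,0,0,0,-0.3,-0.103,0,0,0,0,0,-0.3,-0.103,0,0,0,0,0,-0.3,-0.103,0,0,0,0,0,-0.2,-0.068,0,0,0,0]'

```text
time: 7.62
tool_pos: [458.5, 240.9, 77.2]
eef_rot: [-0.0, 0.981, 0.191, 0.003]
wrist_force: [2.7, -4.0, 14.4]
gripper_width: 0.006
grasp_force: 7.2
```

Emit:
send_rows --targets '[0,-0.2,-0.068,0,0,0,0,0,-0.15,-0.05,0,0,0,0,0,-0.15,-0.05,0,0,0,0]'

```text
time: 8.0
tool_pos: [446.3, 236.7, 77.2]
eef_rot: [-0.0, 0.981, 0.191, 0.003]
wrist_force: [3.9, -6.5, 15.3]
gripper_width: 0.005
grasp_force: 7.8
```

Emit:
send_rows --targets '[0,-0.15,-0.05,0,0,0,0,0,-0.15,-0.05,0,0,0,0]'

```text
time: 8.25
tool_pos: [440.0, 235.1, 77.3]
eef_rot: [-0.001, 0.982, 0.191, 0.005]
wrist_force: [6.6, 2.1, 8.1]
gripper_width: 0.01
grasp_force: 4.2
```

Emit:
send_rows --targets '[0,-0.1,-0.035,0,0,0,0,0,-0.1,-0.035,0,0,0,0]'

```text
time: 8.5
tool_pos: [435.4, 234.1, 77.3]
eef_rot: [-0.001, 0.982, 0.191, 0.005]
wrist_force: [6.7, 1.7, 8.7]
gripper_width: 0.006
grasp_force: 4.3
```

Emit:
send_rows --targets '[0,0,0,0.4,0,0,0,0,0,0,1,0,0,0,0,0,0,1,0,0,0,0,0,0,1,0,0,0,0,0,0,1,0,0,0,0,0.2,-1,0,0,0,0,0,0.2,-1,0,0,0,0,0,0.2,-1,0,0,0,0]'

```text
time: 9.5
tool_pos: [445.3, 156.2, 185.4]
eef_rot: [0.0, 0.982, 0.191, -0.0]
wrist_force: [0.2, -0.3, -0.0]
gripper_width: 0.006
grasp_force: 0.0
```

Emit:
send_rows --targets '[0,0,-1,0,0,0,0,0,0,-1,0,0,0,0,0,0,-1,0,0,0,0,0,0,-1,0,0,0,0,0,0,-1,0,0,0,0,0,0,-1,0,0,0,0,0,0,-1,0,0,0,0,0,0,0,0,0,0,0]'

```text
time: 10.5
tool_pos: [445.3, -18.9, 185.3]
eef_rot: [-0.0, 0.982, 0.19, -0.0]
wrist_force: [-0.7, 0.1, -0.4]
gripper_width: 0.002
grasp_force: 0.0
```

```bash
python3 - <<'E'
from cell import robot, eyes
import cv2
d=eyes.capture("top")
f=d["frame"][120:300,110:260]
cv2.imwrite("pics/crop3.png",cv2.convertScaleAbs(cv2.resize(f,None,fx=3.3333,fy=3.3333,interpolation=cv2.INTER_CUBIC),alpha=1.4))
s=robot.observe(); print(s["time"],s["tool_pos"],s["wrist_force"])
E
```

```text
10.55 [445.37177374 -18.21471248 185.22081182] [ 0.42701855  0.40831857 -0.18691791]
```

View pics/crop3.png

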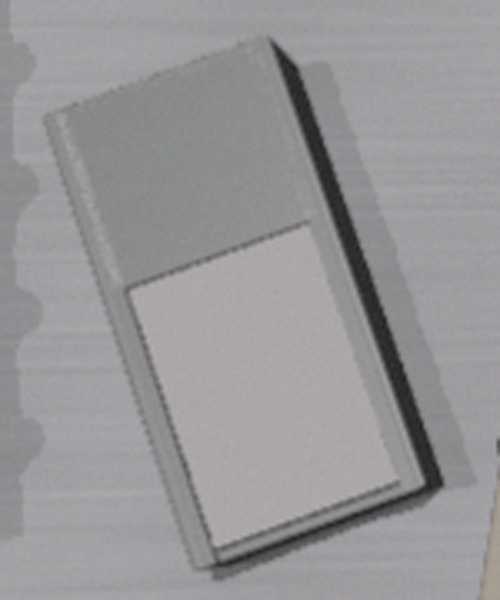

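The white cover now reaches the front wall: its edge runs from about (215,548) to (400,483), and no corks are visible. The arm is clear, so I'll hand in.

```bash
python3 -c "
from cell import ticket
print(ticket.sign_off())"
```

```text
the job is handed in; nothing more can be done
None
```

The cork bin's cover is shut against its front stop, the crown-cap bin's cover was never touched, the arm is clear of both bins, and the job was handed in at about 10.6 s.

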